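Switch the bench supply over with the flat screwdriver

ROBOT

A 6-joint arm with a two-finger parallel gripper is mounted at the origin on the work surface. World frame = base frame: x ahead of the robot, y to its left, z up, the work surface at z = 0. Lengths are in m, angles in rad, forces in N, time in s.
With the tool pointing down it reaches from about 0.3 to 0.875 m from the base axis. Payload 6.4 kg.
Tool frame: the origin (TCP) lies midway between the tips of the shut fingers; the grasp point (between the pads) lies 19 mm behind it; x points along the fingers, y is the direction in which the jaws open and shut, and the axes are right-handed (so a half turn about x gives the same grasp; the last joint's range is limited). The gripper opens to 85 mm and grips with 20 to 120 N. Pads are 22 mm wide; open, the fingers measure 114 mm over their backs; the gripper's body (76 mm by 85 mm) begins 54 mm behind the grasp point. The pads swing forward as they close: fully open they stand 13 mm farther back than shut.
Start: joints at [1.073, 0.181, 1.607, -0, 1.354, -0.206], TCP at [0.165, 0.551, 0.231] pointing down, gripper open.
Joint ranges: [-2.99, 2.99], [-0.89, 2.07], [0.3, 2.58], [-1.14, 4.28], [0, 2.63], [-3.12, 3.12]. Speed limits (rad/s): [2.57, 2.57, 3.01, 3.14, 3.14, 3.14].

INTERFACE

Orientations are given as a unit quaternion [w, x, y, z].
In Python, from bench import ctrl gives the robot as it stands.
- The arm moves only by the tool step_arm, never from a script. Its argument "motion" is a list of rows, each a list of 7 numbers: the shift along the tool's x, y, z in mm, then the turn, a rotation vector about the tool's x, y, z in degrees, then the closure in counts, from 0 (fully open) to 255 (shut). In form: [[tx, ty, tz, rx, ry, rz, hand], ...]. A call has 1 to 10 rows; each row is the pose to reach, as a shift and turn from the pose commanded when the call began, along the tool's axes at that moment; what a row does not reach only later rows make up. A row lasts 1/8 s, in which the tool goes at most 62.5 mm and 10.7 degrees, less where a joint would pass 70% of its speed; a pose out of reach is approached as far as the arm can. A call with a gripper value outside its range is refused whole. The fingers move at their own pace and stop on an object; the grip force is fixed at half the most. Time passes only in rows, so rows that repeat a pose let the fingers close. It gives the time, the measured TCP pose, the force and the opening at its end, in the units of the state.
- ctrl.get_obs(): the state, without advancing time (a new reading comes with each control period).
- ctrl.camera(name): name is "scene" or "top" or "wrist"; returns (picture, depth): 480x640x3 uint8, red, green, blue; 480x640 float32, m along the optical axis (not along the pixel's ray), 0 where there is no reading.
- ctrl.camera_info(name): a dict with "fx", "fy", "cx", "cy" (pixels), "dist_coeffs" ([k1, k2, p1, p2, k3] as OpenCV has them; the pictures are not rectified), "T" (4x4, takes a point from camera to world coordinates); the wrist camera has in their place "hand_eye" (4x4, takes a point from camera to tool coordinates, whose origin is the TCP and whose axes are the tool frame's). Camera axes: x right, y down, z forward; pixel columns grow to the right and rows downward; lengths in m; the calibration is good to about 2 mm. A picture is of the moment at which its call begins: read the wrist's pose just before it. camera_info takes no time and is no camera call.
- ctrl.hand_in(): hands the job in, once; it reports no verdict.
The state is a dict: "time_s": time; "q": joint angles; "dq": joint speeds; "joint_efforts": joint torques, N m; "eef_pos": TCP position; "eef_rot": TCP orientation; "wrist_force": force on the tool from outside, world axes, zero at the start; "torque": the same for the moment, N m; "opening": opening from 0.0 (shut) to 1.0 (fully open).
Only numpy, scipy, OpenCV 4.12 (cv2) and the standard library are available. Lean on these libraries where they do the work, as an engineer would, in place of code of your own. Each camera call takes 0.05 s, during which the arm holds its last target. There are 200 camera calls.

TASK

Get the demonstration bench's supply box ready: take the flat-bladed screwdriver (the one with the flat-sided, rectangular handle) out of the wooden stand, seat its blade in the big slotted selector on top of the grey box and turn the selector a quarter turn clockwise, seen from above, until it meets its stop. Then put the screwdriver back upright, blade down and fully home, in its well in the stand and let it go.

Things in the scene. Friction and masses are not known exactly. Their poses are not given: they have to be found in the camera images.
- driver_grip (a point): centre of the flat screwdriver's black handle: bar 36 (x) by 22 (y) by 72 mm; grip it closing along y. Tool upright in a well, z up, 0.18 kg. Collar 46 mm across, underside 42 mm below this point, stands on the stand; then a 12 mm shaft; blade 16 mm wide along x, 3 mm thick, its end 92 mm below. The stand's other tool, as tall, has a round handle: not wanted
- stand_top (a point): centre of the top of a fixed wooden block, 80 (x) by 180 (y) by 65 mm high, z up. Two wells, 50 mm either side along y; one holds the flat screwdriver, the other the round-handled tool. Each: 24 mm square hole to the table, widening at 45 degrees to 36 mm at the top. The tool fits at any turn; home, its collar lies on the top, handle centre 42 mm above. Jar nearby: 85 mm high
- selector_slot (a point): on the axis, at the top face, of the big slotted selector: aluminium turret 60 mm across, 71 mm above the table, on a fixed grey box 140 x 180 x 55 mm. z up; slot along x, turning with it: 12 mm deep, floor 20 x 5 mm, lower 6 mm straight, then 45 degree sides to a 32 x 17 mm mouth. Blade seated: handle centre 80 mm above. A small screw and sockets on the box: not wanted
- selector (a joint): turn of the selector, rad, growing clockwise seen from above: 0 slot along the box's 180 mm side, 1.57 along its 140 mm side; stops at 0 and 1.62, starts at 0 to 0.2. Stays where left; takes about 0.06 N m. The blade has up to 0.13 rad of play in the slot, so turn the tool that much further
Things that resemble listed ones, but are neither listed nor needed, are in the scene too. What is shaped like the part that bears driver_grip but red is not meant. What is shaped like the part that bears stand_top but red is not meant.

How it is judged:
By the outcome, as a careful person would: the job done as asked, in the order asked, and still so for the second after the job is handed in, with the robot touching nothing.
It also fails if it takes over 58 s, if anything falls off the work surface, if the arm or the gripper's body presses on something with over 40 N, if the wrist force passes 120 N, or if a joint passes its speed limit or range.

## Working session

There is one attempt and no reset: what is moved stays moved. The work goes in short steps, Python scripts to look and compute and a tool call to move; the robot and the scene stay as the last step left them, time stands still between calls to the robot, and variables do not carry over. Pictures are saved under pics/ and viewed, about 8 in all and at most 12, crops included, and the job is handed in when it is done.

Besides the shell and the picture viewer there is one more tool, called after ">>>" in YAML: its name, and indented under it one key for each argument. step_arm: Moves the arm, as the interface text tells. Its arguments: {"type":"object","properties":{"motion":{"type":"array","items":{"type":"array","items":{"type":"number"}}}},"required":["motion"]}

```bash
mkdir -p pics; ls; cat > h.py <<'E'
import numpy as np, cv2
from bench import ctrl
from scipy.spatial.transform import Rotation as R
def pose(o):
    T=np.eye(4); w=o["eef_rot"]; T[:3,:3]=R.from_quat([w[1],w[2],w[3],w[0]]).as_matrix(); T[:3,3]=o["eef_pos"]; return T
def shot(n,f):
    o=ctrl.get_obs(); p,d=ctrl.camera(n); i=ctrl.camera_info(n)
    T=pose(o)@np.array(i["hand_eye"]) if n=="wrist" else np.array(i["T"])
    cv2.imwrite(f"pics/{f}.png",p[:,:,::-1]); np.savez(f"pics/{f}.npz",p=p,d=d,T=T,K=np.array([[i["fx"],0,i["cx"]],[0,i["fy"],i["cy"]],[0,0,1]]),D=np.array(i["dist_coeffs"],float))
def load(f): return np.load(f"pics/{f}.npz")
def onplane(s,uv,z):
    n=cv2.undistortPoints(np.array(uv,float).reshape(-1,1,2),s["K"],s["D"])[:,0]
    r=np.c_[n,np.ones(len(n))]@s["T"][:3,:3].T; c=s["T"][:3,3]
    return c+r*((z-c[2])/r[:,2])[:,None]
def cloud(s):
    v,u=np.mgrid[:480,:640]; n=cv2.undistortPoints(np.stack([u,v],-1).reshape(-1,1,2).astype(float),s["K"],s["D"])[:,0]
    P=np.c_[n,np.ones(len(n))]*s["d"].reshape(-1,1)
    return (P@s["T"][:3,:3].T+s["T"][:3,3]).reshape(480,640,3)
E
python3 - <<'E'
from h import *
for n in("scene","top"): shot(n,n)
a,b=[cv2.imread(f"pics/{n}.png") for n in("scene","top")]
print(ctrl.get_obs())
for n in("scene","top"): print(load(n)["T"].round(3))
E
```

```text
pics
{'time_s': 0.1, 'q': array([ 1.07271057e+00,  1.81468112e-01,  1.60790987e+00,  1.24673987e-05,
        1.35380501e+00, -2.06315110e-01]), 'dq': array([ 0.00187014, -0.00141251, -0.00299573,  0.00012067,  0.00017349,
        0.00049852]), 'joint_efforts': array([ 1.55191660e-04, -4.45877481e+01, -3.52233660e+01, -2.97151673e-04,
        4.14921844e-03,  2.06965512e-05]), 'eef_pos': array([0.16514253, 0.55025487, 0.23047258]), 'eef_rot': array([ 0.69939725,  0.10226563,  0.69979325, -0.10331816]), 'wrist_force': array([ 0.2697959 , -0.20859069, -0.07170001]), 'torque': array([ 0.01537723,  0.02004392, -0.01547434]), 'opening': 0.9992772173262893}
[[-0.476  0.686 -0.55   0.956]
 [ 0.88   0.368 -0.302  0.252]
 [-0.005 -0.627 -0.779  0.724]
 [ 0.     0.     0.     1.   ]]
[[ 0.048 -0.978  0.204  0.291]
 [-0.999 -0.047  0.01  -0.024]
 [ 0.    -0.204 -0.979  1.159]
 [ 0.     0.     0.     1.   ]]
```

View pics/scene.png

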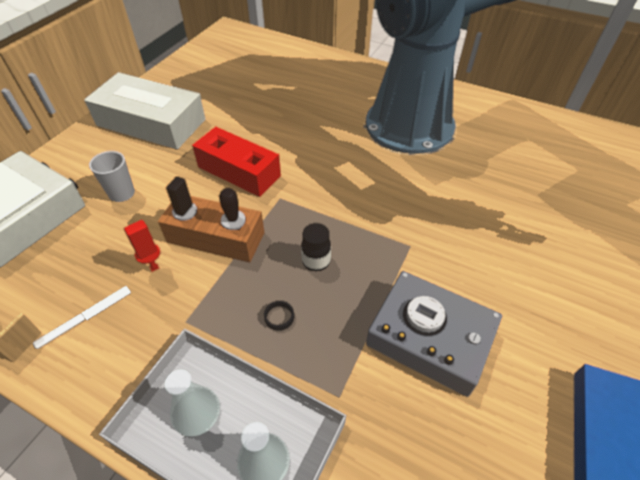

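View pics/top.png

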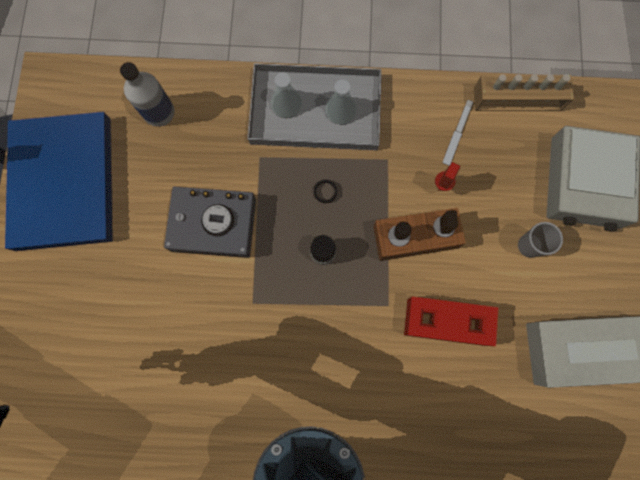

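Top view: the wooden stand is at about (419,233), with two black-handled tools at (400,232) and (446,222). The selector is at (217,219) on the grey box. The red driver (447,178) and red stand (452,322) are decoys. Next I'll enlarge the tools and measure.

```bash
python3 - <<'E'
from h import *
s=load("top"); c=load("scene"); C=cloud(s); Cs=cloud(c)
a=cv2.resize(s["p"][195:270,365:475],None,fx=3.6,fy=3.6,interpolation=3)[:270]
b=cv2.resize(c["p"][165:265,150:275],None,fx=3.2,fy=3.2,interpolation=3)
d=cv2.resize(s["p"][180:262,160:260],None,fx=3.6,fy=3.6,interpolation=3)
im=np.zeros((620,800,3),np.uint8); im[:a.shape[0],:a.shape[1]]=a; im[:b.shape[0],400:400+b.shape[1]]=b; im[300:300+d.shape[0],:d.shape[1]]=d
cv2.imwrite("pics/crop.png",im[:600,:,::-1])
def rep(C,m,n):
    P=C[m]; print(n,m.sum(),P.mean(0).round(4),np.median(P,0).round(4),P.min(0).round(3),P.max(0).round(3))
for n,S,K in(("top",s,C),("scene",c,Cs)):
    hsv=cv2.cvtColor(S["p"],cv2.COLOR_RGB2HSV)
    v=S["p"].max(2)
    # black handle
    m=(v<75)&(K[...,2]>.08)&(K[...,2]<.16)&(K[...,0]>.3)&(K[...,0]<.7)&(K[...,1]<-.1)&(K[...,1]>-.5)&(S["d"]>0)
    l,L,st,ce=cv2.connectedComponentsWithStats(m.astype(np.uint8))
    for i in range(1,l):
        if st[i,4]>40:
            rep(K,L==i,(n,"black",ce[i].round(1)))
            t=(L==i)&(K[...,2]>K[L==i][:,2].max()-.012); rep(K,t,"  top")
    w=(hsv[...,0]>4)&(hsv[...,0]<22)&(hsv[...,1]>110)&(K[...,2]>.058)&(K[...,2]<.072)&(K[...,1]<0)&(K[...,1]>-.5)&(K[...,0]>.3)&(K[...,0]<.65)
    l,L,st,ce=cv2.connectedComponentsWithStats(w.astype(np.uint8))
    i=1+st[1:,4].argmax(); rep(K,L==i,(n,"wood")); r=cv2.minAreaRect(K[L==i][:,:2].astype(np.float32)*1000); print(r)
    t=(K[...,2]>.064)&(K[...,2]<.08)&(K[...,1]>.1)&(K[...,1]<.35)&(K[...,0]>.3)&(K[...,0]<.7)
    l,L,st,ce=cv2.connectedComponentsWithStats(t.astype(np.uint8))
    i=1+st[1:,4].argmax(); rep(K,L==i,(n,"turret")); print(cv2.minAreaRect(K[L==i][:,:2].astype(np.float32)*1000))
    g=(K[...,2]>.049)&(K[...,2]<.062)&(K[...,1]>.08)&(K[...,1]<.4)&(K[...,0]>.3)&(K[...,0]<.7)
    l,L,st,ce=cv2.connectedComponentsWithStats(g.astype(np.uint8))
    i=1+st[1:,4].argmax(); rep(K,L==i,(n,"box")); print(cv2.minAreaRect(K[L==i][:,:2].astype(np.float32)*1000))
E
```

```text
('top', 'black', array([448.9, 221.5])) 334 [ 0.5414 -0.2594  0.1277] [ 0.5406 -0.2581  0.1398] [ 0.527 -0.275  0.08 ] [ 0.562 -0.25   0.15 ]
  top 180 [ 0.5441 -0.2618  0.1432] [ 0.5436 -0.2618  0.1433] [ 0.527 -0.273  0.138] [ 0.562 -0.251  0.15 ]
('top', 'black', array([402.5, 230.3])) 246 [ 0.5168 -0.1648  0.1367] [ 0.5157 -0.1644  0.1411] [ 0.504 -0.183  0.09 ] [ 0.533 -0.151  0.148]
  top 170 [ 0.5194 -0.1659  0.1426] [ 0.5195 -0.1661  0.1426] [ 0.505 -0.182  0.137] [ 0.533 -0.152  0.148]
('top', 'wood') 2132 [ 0.5285 -0.209   0.0656] [ 0.5259 -0.2117  0.0656] [ 0.476 -0.308  0.058] [ 0.59  -0.117  0.072]
((532.6705932617188, -213.21815490722656), (81.68519592285156, 181.91925048828125), 11.79946231842041)
('top', 'turret') 590 [0.5385 0.223  0.071 ] [0.538  0.2228 0.0712] [0.509 0.194 0.064] [0.568 0.253 0.078]
((538.943359375, 223.6387481689453), (58.729644775390625, 58.5938835144043), 70.06143188476562)
('top', 'box') 4431 [0.5358 0.2448 0.0559] [0.5326 0.2521 0.0559] [0.467 0.152 0.049] [0.612 0.335 0.062]
((539.5030517578125, 243.831787109375), (181.22872924804688, 140.423
[... 475 characters left out ...]
0.1598  0.1409] [ 0.512 -0.175  0.133] [ 0.537 -0.149  0.145]
('scene', 'wood') 2086 [ 0.5394 -0.2003  0.0647] [ 0.5445 -0.2059  0.0649] [ 0.475 -0.302  0.058] [ 0.591 -0.114  0.069]
((532.5703125, -211.73056030273438), (83.79485321044922, 182.58309936523438), 11.480608940124512)
('scene', 'turret') 962 [0.541  0.2254 0.0698] [0.5409 0.2254 0.0701] [0.509 0.196 0.064] [0.571 0.255 0.074]
((539.6586303710938, 225.09628295898438), (59.76284408569336, 59.611473083496094), 60.24407958984375)
('scene', 'box') 7340 [0.5456 0.2525 0.0548] [0.5509 0.262  0.0548] [0.467 0.153 0.049] [0.612 0.337 0.062]
((539.6251220703125, 245.1531219482422), (180.39816284179688, 142.001220703125), 88.42962646484375)
```

View pics/crop.png

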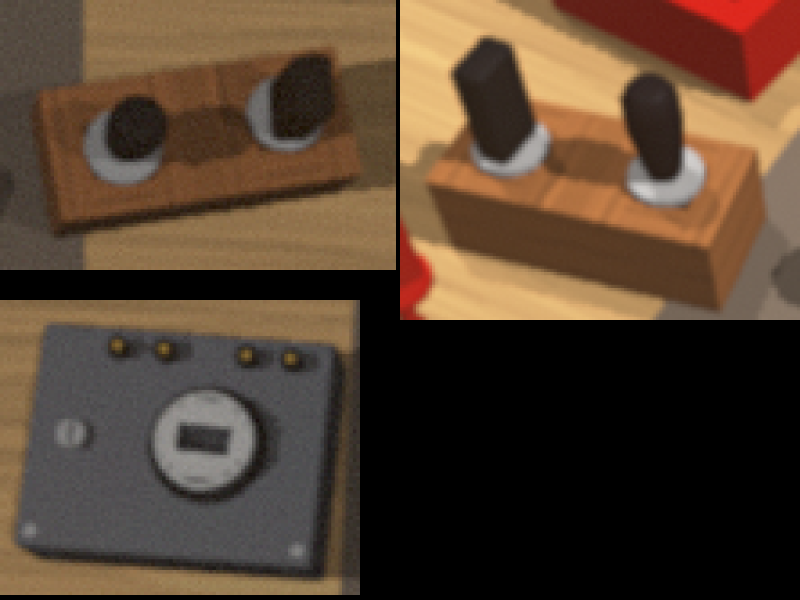

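Two candidates: the tool at top-view (400,232) has a round, domed handle; the one at (446,222) has a flat-sided, rectangular bar handle, so that is the one. It is at about (0.545,-0.261), which matches the stand's well, computed at (0.543,-0.262). Next I work out the approach.

```bash
cat >> h.py <<'E'
def goto(p,yaw,base=None):
    """shift mm / rotvec deg in the current tool frame to a tool-down pose; yaw = world angle (deg) of jaw axis y"""
    T=pose(ctrl.get_obs()) if base is None else base
    y=np.array([np.cos(np.radians(yaw)),np.sin(np.radians(yaw)),0]); x=np.array([0,0,-1.]); G=np.c_[x,y,np.cross(x,y)]
    return (T[:3,:3].T@(np.array(p)-T[:3,3])*1000).round(1), np.degrees(R.from_matrix(T[:3,:3].T@G).as_rotvec()).round(2)
def yaw(T): return np.degrees(np.arctan2(T[1,1],T[0,1]))
E
python3 - <<'E'
from h import *
T=pose(ctrl.get_obs()); print(T.round(4),yaw(T)); i=ctrl.camera_info("wrist"); print(np.array(i["hand_eye"]).round(3),i["fx"])
for n in("top","scene"):
    s=load(n);K=cloud(s)
    m=(s["p"].max(2)<75)&(K[...,2]>.136)&(K[...,2]<.16)&(abs(K[...,0]-.545)<.04)&(abs(K[...,1]+.26)<.04)
    print(m.sum(),cv2.minAreaRect(K[m][:,:2].astype(np.float32)*1000))
    m=(s["p"].max(2)<90)&(abs(K[...,2]-.071)<.006)&(np.hypot(K[...,0]-.539,K[...,1]-.224)<.022)
    print("slot",m.sum(),cv2.minAreaRect(K[m][:,:2].astype(np.float32)*1000))
for y in(-60,-75,-90,90,105): print(y,goto([.543,-.262,.32],y))
E
```

```text
[[-8.000e-04  2.877e-01  9.577e-01  1.651e-01]
 [-1.400e-03  9.577e-01 -2.877e-01  5.503e-01]
 [-1.000e+00 -1.600e-03 -3.000e-04  2.305e-01]
 [ 0.000e+00  0.000e+00  0.000e+00  1.000e+00]] 73.28263419176606
[[-0.    -0.259  0.966 -0.142]
 [ 1.     0.001  0.     0.   ]
 [-0.001  0.966  0.259 -0.065]
 [ 0.     0.     0.     1.   ]] 419.1002541401647
186 ((544.802490234375, -262.3139343261719), (35.23684310913086, 22.735515594482422), 9.505790710449219)
slot 67 ((538.7666625976562, 224.9771728515625), (29.23175621032715, 15.012158393859863), 87.68618774414062)
167 ((548.6090698242188, -257.2729797363281), (32.07304382324219, 20.031259536743164), 8.477807998657227)
slot 59 ((534.2000122070312, 227.07237243652344), (27.03291893005371, 9.016271591186523), 74.15785217285156)
-60 (array([ -88.7, -669.4,  595.5]), array([1.3328e+02, 9.0000e-02, 7.0000e-02]))
-75 (array([ -88.7, -669.4,  595.5]), array([1.4828e+02, 1.1000e-01, 6.0000e-02]))
-90 (array([ -88.7, -669.4,  595.5]), array([1.6328e+02, 1.2000e-01, 5.0000e-02]))
90 (array([ -88.7, -669.4,  595.5]), array([-16.72,  -0.03,   0.09]))
105 (array([ -88.7, -669.4,  595.5]), array([-31.72,  -0.04,   0.08]))
```

>>> step_arm:
  motion:
    - [-39, -669, 597, -26, 0, 0, 0]
    - [-39, -669, 597, -26, 0, 0, 0]
    - [-39, -669, 597, -26, 0, 0, 0]
    - [-39, -669, 597, -26, 0, 0, 0]
    - [-39, -669, 597, -26, 0, 0, 0]
    - [-39, -669, 597, -26, 0, 0, 0]
    - [-39, -669, 597, -26, 0, 0, 0]
    - [-39, -669, 597, -26, 0, 0, 0]
    - [-39, -669, 597, -26, 0, 0, 0]
    - [-39, -669, 597, -26, 0, 0, 0]

```text
time_s: 1.35
eef_pos: [0.4272, -0.011, 0.2583]
eef_rot: [0.705, -0.057, 0.705, 0.057]
wrist_force: [0.5, 1.0, 0.4]
opening: 1.003
```

```bash
python3 - <<'E'
from h import *
o=ctrl.get_obs();T=pose(o);print(o["time_s"],o["q"].round(2),T[:3,3].round(4),yaw(T)); print(goto([.545,-.2615,.27],99.5))
E
```

```text
1.35 [-0.31 -0.19  1.92  0.    1.41 -2.04] [ 0.4272 -0.011   0.2583] 99.24801239641408
(array([ -11.7, -266.2,   76. ]), array([-0.25,  0.03, -0.01]))
```

>>> step_arm:
  motion:
    - [-12, -266, 76, 107, 0, 0, 0]
    - [-12, -266, 76, 107, 0, 0, 0]
    - [-12, -266, 76, 107, 0, 0, 0]
    - [-12, -266, 76, 107, 0, 0, 0]
    - [-12, -266, 76, 107, 0, 0, 0]
    - [-12, -266, 76, 107, 0, 0, 0]
    - [-12, -266, 76, 107, 0, 0, 0]
    - [-12, -266, 76, 107, 0, 0, 0]
    - [-12, -266, 76, 107, 0, 0, 0]
    - [-12, -266, 76, 107, 0, 0, 0]

```text
time_s: 2.6
eef_pos: [0.5445, -0.259, 0.2696]
eef_rot: [-0.463, -0.534, -0.464, 0.534]
wrist_force: [-0.2, 0.3, 0.8]
opening: 0.999
```

>>> step_arm:
  motion:
    - [0, 0, 0, 73, 0, 0, 0]
    - [0, 0, 0, 73, 0, 0, 0]
    - [0, 0, 0, 73, 0, 0, 0]
    - [0, 0, 0, 73, 0, 0, 0]
    - [0, 0, 0, 73, 0, 0, 0]
    - [0, 0, 0, 73, 0, 0, 0]
    - [0, 0, 0, 73, 0, 0, 0]
    - [0, 0, 0, 73, 0, 0, 0]
    - [0, 0, 0, 73, 0, 0, 0]

```text
time_s: 3.72
eef_pos: [0.5447, -0.2591, 0.2699]
eef_rot: [-0.058, -0.705, -0.058, 0.705]
wrist_force: [-0.6, -0.4, 0.6]
opening: 1.001
```

```bash
python3 - <<'E'
from h import *
shot("wrist","w1"); s=load("w1")
o=ctrl.get_obs();T=pose(o);print(o["time_s"],o["q"].round(2),T[:3,3].round(4),yaw(T))
K=cloud(s); v=s["p"].max(2)
m=(v<80)&(abs(K[...,2]-.143)<.006)&(abs(K[...,0]-.545)<.04)&(abs(K[...,1]+.26)<.04)
P=K[m]; print(m.sum(),P.mean(0),cv2.minAreaRect(P[:,:2].astype(np.float32)*1000))
vv,uu=np.nonzero(m); uv=np.c_[uu,vv]; Q=onplane(s,uv,.143); print(uv.mean(0),Q.mean(0),cv2.minAreaRect(Q[:,:2].astype(np.float32)*1000))
g=goto([.545,-.2615,.26],-80.5);print(g)
E
```

```text
3.775 [-0.64  0.21  1.49 -0.    1.44  0.77] [ 0.5447 -0.2591  0.27  ] -80.58345131456046
279 [ 0.55786897 -0.26238624  0.14097944] ((547.7056274414062, -261.6849365234375), (31.4670352935791, 21.12067222595215), 3.9449219703674316)
[325.76344086 213.02867384] [ 0.55825056 -0.26228249  0.143     ] ((548.63818359375, -261.4973449707031), (31.100688934326172, 20.818458557128906), 4.016590595245361)
(array([10. ,  2.4,  0.1]), array([-0.08,  0.02,  0.02]))
```

View pics/w1.png

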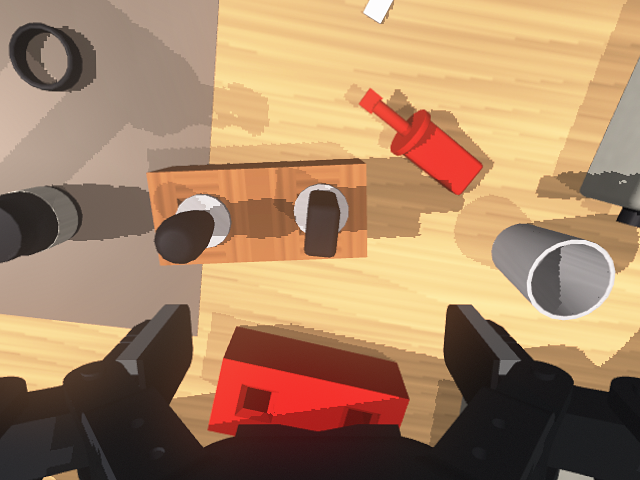

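The wrist view shows the bar handle at about (321,225), with its 36 mm side along the image rows. The jaws close along the columns, which is right for this grip. Next: a refit of the handle's top from depth, without the colour limit.

```bash
python3 - <<'E'
from h import *
s=load("w1"); K=cloud(s)
near=(abs(K[...,0]-.545)<.045)&(abs(K[...,1]+.26)<.035)
for lo,hi in((.137,.15),(.11,.15)):
    m=near&(K[...,2]>lo)&(K[...,2]<hi); P=K[m]; vv,uu=np.nonzero(m)
    print(m.sum(),P.mean(0).round(4),P[:,2].max(),uu.min(),uu.max(),vv.min(),vv.max(),cv2.minAreaRect(P[:,:2].astype(np.float32)*1000))
w=near|True
w=(abs(K[...,2]-.065)<.004)&(abs(K[...,0]-.53)<.08)&(abs(K[...,1]+.21)<.13)
P=K[w];print("stand",P[:,2].mean(),cv2.minAreaRect(P[:,:2].astype(np.float32)*1000))
m=near&(K[...,2]>.14); 
c=cv2.minAreaRect(np.argwhere(near&(K[...,2]>.137))[:,::-1].astype(np.float32)); print(c)
print(onplane(s,[c[0]],.143))
E
```

```text
1674 [ 0.5464 -0.2613  0.1422] 0.1455423641612006 304 339 203 257 ((545.342529296875, -261.556640625), (36.16104507446289, 21.98965835571289), 4.016205787658691)
1862 [ 0.5481 -0.2611  0.1404] 0.1455423641612006 304 339 197 257 ((545.34423828125, -261.5291748046875), (36.21132278442383, 21.98243522644043), 4.19204044342041)
stand 0.06481153614348112 ((531.53271484375, -211.30130004882812), (80.48550415039062, 180.29714965820312), 11.920065879821777)
((327.0, 341.0), (276.0, 442.0), 90.0)
[[ 0.46744932 -0.2787935   0.143     ]]
```

Handle centre (0.5453,-0.2615), 36 x 22 mm, long side at 4°. The size and height (top at 0.143) match, so I align and descend.

>>> step_arm:
  motion:
    - [0, 2.5, 0, 5.4, 0, 0, 0]
    - [0, 2.5, 0, 5.4, 0, 0, 0]
    - [60, 2.5, 0, 5.4, 0, 0, 0]
    - [110, 2.5, 0, 5.4, 0, 0, 0]
    - [150, 2.5, 0, 5.4, 0, 0, 0]
    - [182, 2.5, 0, 5.4, 0, 0, 0]
    - [182, 2.5, 0, 5.4, 0, 0, 0]
    - [182, 2.5, 0, 5.4, 0, 0, 0]

```text
time_s: 4.78
eef_pos: [0.546, -0.2622, 0.0897]
eef_rot: [0.025, 0.707, 0.024, -0.706]
wrist_force: [0.6, -0.7, 0.6]
opening: 0.998
```

>>> step_arm:
  motion:
    - [0, 0, 0, 0, 0, 0, 255]
    - [0, 0, 0, 0, 0, 0, 255]
    - [0, 0, 0, 0, 0, 0, 255]
    - [0, 0, 0, 0, 0, 0, 255]
    - [0, 0, 0, 0, 0, 0, 255]
    - [0, 0, 0, 0, 0, 0, 255]
    - [0, 0, 0, 0, 0, 0, 255]
    - [0, 0, 0, 0, 0, 0, 255]

```text
time_s: 5.78
eef_pos: [0.5455, -0.2618, 0.0888]
eef_rot: [0.024, 0.707, 0.024, -0.706]
wrist_force: [-0.2, 1.5, 5.9]
opening: 0.249
```

```bash
python3 - <<'E'
from h import *
o=ctrl.get_obs();T=pose(o);print(o["time_s"],o["q"].round(2),T.round(4),yaw(T),o["wrist_force"],o["torque"],o["opening"])
E
```

```text
5.775 [-0.64  0.4   1.63  0.    1.1   0.86] [[ 6.000e-04  6.770e-02 -9.977e-01  5.455e-01]
 [-4.000e-04 -9.977e-01 -6.770e-02 -2.618e-01]
 [-1.000e+00  5.000e-04 -6.000e-04  8.880e-02]
 [ 0.000e+00  0.000e+00  0.000e+00  1.000e+00]] -86.11544552557798 [-0.15074184  1.50267263  5.88807284] [ 0.05937304  0.15135324 -0.0336824 ] 0.2485402598388658
```

>>> step_arm:
  motion:
    - [-40, 0, 0, 0, 0, 0, 255]
    - [-90, 0, 0, 0, 0, 0, 255]
    - [-135, 0, 0, 0, 0, 0, 255]
    - [-140, 0, 0, 0, 0, 0, 255]
    - [-140, -50, -3, -8, 0, 0, 255]
    - [-140, -110, -6, -18, 0, 0, 255]
    - [-140, -170, -9, -28, 0, 0, 255]
    - [-140, -230, -12, -38, 0, 0, 255]
    - [-140, -290, -16, -48, 0, 0, 255]
    - [-140, -350, -19, -58, 0, 0, 255]

```text
time_s: 7.02
eef_pos: [0.5391, 0.0907, 0.2263]
eef_rot: [-0.365, -0.605, -0.366, 0.606]
wrist_force: [1.4, 0.0, -2.6]
opening: 0.25
```

```bash
python3 - <<'E'
from h import *
o=ctrl.get_obs();T=pose(o);print(o["time_s"],o["q"].round(2),T[:3,3].round(4),yaw(T),o["wrist_force"],o["opening"])
print(goto([.54,.15,.235],-2))
E
```

```text
7.025 [-0.05  0.12  1.68 -0.    1.34  0.43] [0.5391 0.0907 0.2263] -27.801743257988335 [ 1.40740529  0.01511967 -2.56251643] 0.249719524398994
(array([ -8.7, -26.9, -52.8]), array([-25.8 ,   0.03,   0.16]))
```

>>> step_arm:
  motion:
    - [-9, -27, -53, -26, 0, 0, 255]
    - [-9, -27, -53, -26, 0, 0, 255]
    - [-9, -27, -53, -26, 0, 0, 255]
    - [-9, -27, -53, -26, 0, 0, 255]
    - [-9, -27, -53, -26, 0, 0, 255]

```text
time_s: 7.65
eef_pos: [0.5411, 0.1481, 0.2361]
eef_rot: [-0.49, -0.509, -0.491, 0.51]
wrist_force: [0.0, -1.1, -1.4]
opening: 0.249
```

```bash
python3 - <<'E'
from h import *
shot("wrist","w2"); s=load("w2"); K=cloud(s); o=ctrl.get_obs();T=pose(o);print(o["time_s"],T[:3,3].round(4),yaw(T))
t=(abs(K[...,2]-.071)<.005)&(np.hypot(K[...,0]-.539,K[...,1]-.224)<.04)
P=K[t]; print("turret",t.sum(),P[:,2].mean(),cv2.minEnclosingCircle(P[:,:2].astype(np.float32)*1000))
f=(np.hypot(K[...,0]-.539,K[...,1]-.2245)<.022)&(K[...,2]<.0685)&(K[...,2]>.05)
P=K[f]; print("slot depth",f.sum(),P.mean(0).round(4),P.min(0).round(4),cv2.minAreaRect(P[:,:2].astype(np.float32)*1000))
# blade
B=(np.hypot(K[...,0]-T[0,3],K[...,1]-T[1,3])<.03)&(K[...,2]>.14)&(K[...,2]<.185)
P=K[B]; print("tool",B.sum()); 
for z in np.arange(.14,.19,.005):
    q=K[B&(abs(K[...,2]-z)<.0025)]
    if len(q): print(z.round(3),len(q),q.mean(0).round(4),np.ptp(q,0).round(4))
E
```

```text
7.7 [0.5413 0.148  0.2364] -2.222760224912404
turret 5466 0.07036889678997828 ((538.0157470703125, 225.31932067871094), 29.98705291748047)
slot depth 717 [0.5379 0.2257 0.0645] [0.5297 0.2106 0.0571] ((537.3720092773438, 225.80917358398438), (30.14100456237793, 14.31633472442627), 87.8127670288086)
tool 0
```

View pics/w2.png

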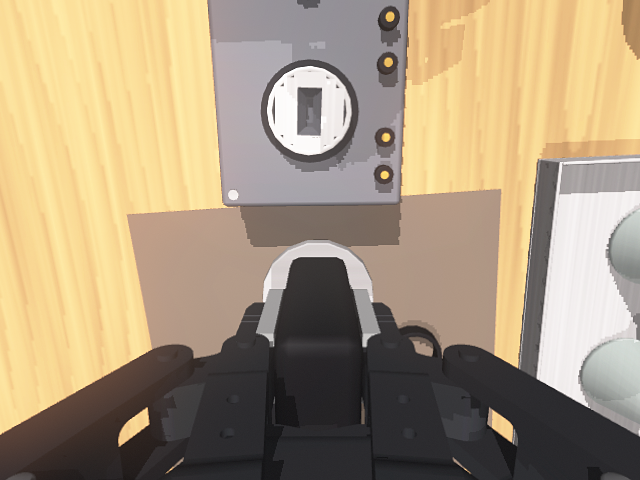

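Turret centre (0.538,0.225), slot at 87.8°, so the selector is near 0. The slot shows at about (309,111) and is well clear of the held tool. Next I move above it and check.

>>> step_arm:
  motion:
    - [0, -5.5, -38, 0, 0, 0, 255]
    - [0, -6, -77, 0, 0, 0, 255]
    - [40, -6, -77, 0, 0, 0, 255]
    - [72, -6, -77, 0, 0, 0, 255]
    - [72, -6, -77, 0, 0, 0, 255]
    - [72, -6, -77, 0, 0, 0, 255]
    - [72, -6, -77, 0, 0, 0, 255]

```text
time_s: 8.57
eef_pos: [0.5398, 0.2255, 0.1673]
eef_rot: [0.491, 0.51, 0.49, -0.508]
wrist_force: [-0.3, -0.1, -0.9]
opening: 0.251
```

```bash
python3 - <<'E'
from h import *
o=ctrl.get_obs();T=pose(o);print(o["time_s"],T.round(4),yaw(T),o["wrist_force"].round(2),o["torque"].round(3))
print(goto([.538,.2253,.133],-2.2))
E
```

```text
8.575 [[ 3.300e-03  9.993e-01 -3.760e-02  5.398e-01]
 [ 7.000e-04 -3.760e-02 -9.993e-01  2.255e-01]
 [-1.000e+00  3.300e-03 -8.000e-04  1.673e-01]
 [ 0.000e+00  0.000e+00  0.000e+00  1.000e+00]] -2.1525049682365203 [-0.28 -0.12 -0.93] [-0.019  0.027 -0.031]
(array([34.3, -1.9,  0.3]), array([ 0.05, -0.05, -0.19]))
```

>>> step_arm:
  motion:
    - [0, -2, 0, 0, 0, 0, 255]
    - [12, -2, 0, 0, 0, 0, 255]
    - [20, -2, 0, 0, 0, 0, 255]
    - [24, -2, 0, 0, 0, 0, 255]
    - [28, -2, 0, 0, 0, 0, 255]
    - [31, -2, 0, 0, 0, 0, 255]
    - [33, -2, 0, 0, 0, 0, 255]
    - [33, -2, 0, 0, 0, 0, 255]

```text
time_s: 9.57
eef_pos: [0.5369, 0.2256, 0.1328]
eef_rot: [0.491, 0.509, 0.49, -0.509]
wrist_force: [0.7, -0.3, 2.7]
opening: 0.251
```

```bash
python3 - <<'E'
from h import *
o=ctrl.get_obs();T=pose(o);print(o["time_s"],T.round(4),yaw(T),o["wrist_force"].round(2),o["torque"].round(3),o["opening"])
print(goto([.538,.2253,.133],-2.2))
E
```

```text
9.575 [[ 1.000e-03  9.993e-01 -3.700e-02  5.369e-01]
 [ 1.000e-04 -3.700e-02 -9.993e-01  2.256e-01]
 [-1.000e+00  1.000e-03 -1.000e-04  1.328e-01]
 [ 0.000e+00  0.000e+00  0.000e+00  1.000e+00]] -2.1193167263323667 [ 0.72 -0.33  2.7 ] [-0.078 -0.04  -0.023] 0.25115188991397924
(array([-0.2,  1.1,  0.2]), array([ 0.08, -0.01, -0.06]))
```

Seated at the predicted height (0.1328), with light force. Now the clockwise turn.

>>> step_arm:
  motion:
    - [0, 0, 0, 9, 0, 0, 255]
    - [0, 0, 0, 18, 0, 0, 255]
    - [0, 0, 0, 27, 0, 0, 255]
    - [0, 0, 0, 36, 0, 0, 255]
    - [0, 0, 0, 45, 0, 0, 255]
    - [0, 0, 0, 54, 0, 0, 255]
    - [0, 0, 0, 63, 0, 0, 255]
    - [0, 0, 0, 72, 0, 0, 255]
    - [0, 0, 0, 81, 0, 0, 255]
    - [0, 0, 0, 88, 0, 0, 255]

```text
time_s: 10.82
eef_pos: [0.5373, 0.2252, 0.1328]
eef_rot: [-0.002, 0.708, -0.002, -0.706]
wrist_force: [1.2, -1.0, 1.3]
opening: 0.25
```

```bash
python3 - <<'E'
from h import *
o=ctrl.get_obs();T=pose(o);print(o["time_s"],T[:3,3].round(4),yaw(T),o["wrist_force"].round(2),o["torque"].round(3),o["opening"])
E
```

```text
10.825 [0.5373 0.2252 0.1328] -90.36558660838094 [ 1.16 -0.98  1.34] [-0.311 -0.34   0.093] 0.25009994144098735
```

>>> step_arm:
  motion:
    - [0, 0, 0, 4, 0, 0, 255]
    - [0, 0, 0, 7, 0, 0, 255]
    - [0, 0, 0, 9, 0, 0, 255]
    - [0, 0, 0, 11, 0, 0, 255]
    - [0, 0, 0, 11, 0, 0, 255]

```text
time_s: 11.45
eef_pos: [0.5371, 0.2253, 0.1327]
eef_rot: [-0.069, 0.704, -0.069, -0.703]
wrist_force: [2.3, -2.6, 2.2]
opening: 0.249
```

```bash
python3 - <<'E'
from h import *
o=ctrl.get_obs();T=pose(o);print(o["time_s"],T[:3,3].round(4),yaw(T),o["wrist_force"].round(2),o["torque"].round(3),o["opening"])
E
```

```text
11.45 [0.5371 0.2253 0.1327] -101.12584763935922 [ 2.28 -2.61  2.24] [-0.616 -0.554  0.008] 0.2491485494001867
```

>>> step_arm:
  motion:
    - [0, 0, 0, 2, 0, 0, 255]
    - [0, 0, 0, 4, 0, 0, 255]
    - [0, 0, 0, 4, 0, 0, 255]
    - [0, 0, 0, 4, 0, 0, 255]

```text
time_s: 11.95
eef_pos: [0.537, 0.2254, 0.1327]
eef_rot: [-0.093, 0.701, -0.093, -0.701]
wrist_force: [2.0, -2.2, 5.8]
opening: 0.247
```

```bash
python3 - <<'E'
from h import *
o=ctrl.get_obs();T=pose(o);print(o["time_s"],T[:3,3].round(4),yaw(T),o["wrist_force"].round(2),o["torque"].round(3),o["opening"],o["joint_efforts"].round(3))
E
```

```text
11.95 [0.537  0.2254 0.1327] -105.11116894001835 [ 2.03 -2.17  5.8 ] [-0.822 -0.729  0.104] 0.24661193342132498 [  2.356 -43.749 -28.065   1.386   0.913   0.092]
```

>>> step_arm:
  motion:
    - [0, 0, 0, 2, 0, 0, 255]
    - [0, 0, 0, 4, 0, 0, 255]
    - [0, 0, 0, 4, 0, 0, 255]
    - [0, 0, 0, 4, 0, 0, 255]

```text
time_s: 12.45
eef_pos: [0.5369, 0.2254, 0.1327]
eef_rot: [-0.117, 0.698, -0.117, -0.697]
wrist_force: [3.3, -2.6, 4.9]
opening: 0.248
```

```bash
python3 - <<'E'
from h import *
o=ctrl.get_obs();T=pose(o);print(o["time_s"],T[:3,3].round(4),yaw(T),o["wrist_force"].round(2),o["torque"].round(3),o["opening"],o["joint_efforts"].round(3))
E
```

```text
12.45 [0.5369 0.2254 0.1327] -109.08227519979174 [ 3.26 -2.55  4.86] [-0.788 -0.672  0.253] 0.2475179488694867 [  2.183 -43.713 -28.072   1.483   0.88    0.29 ]
```

>>> step_arm:
  motion:
    - [0, 0, 0, -3, 0, 0, 255]
    - [0, 0, 0, -7, 0, 0, 255]
    - [-5, 0, 0, -7, 0, 0, 255]
    - [-12, 0, 0, -7, 0, 0, 255]
    - [-50, 0, 0, -7, 0, 0, 255]
    - [-100, 0, 30, -7, 0, 0, 255]
    - [-110, 0, 80, -7, 0, 0, 255]
    - [-110, 0, 80, -7, 0, 0, 255]

```text
time_s: 13.45
eef_pos: [0.4577, 0.2533, 0.2432]
eef_rot: [0.074, -0.703, 0.073, 0.704]
wrist_force: [0.7, -0.2, -1.2]
opening: 0.248
```

```bash
python3 - <<'E'
from h import *
shot("wrist","w3"); s=load("w3"); K=cloud(s); o=ctrl.get_obs();T=pose(o);print(o["time_s"],T[:3,3].round(4),yaw(T),o["wrist_force"].round(2))
f=(np.hypot(K[...,0]-.538,K[...,1]-.2253)<.022)&(K[...,2]<.0685)&(K[...,2]>.05)
P=K[f]; print("slot",f.sum(),P.mean(0).round(4),cv2.minAreaRect(P[:,:2].astype(np.float32)*1000))
g=(abs(K[...,2]-.0555)<.004)&(abs(K[...,1]-.245)<.13)&(abs(K[...,0]-.54)<.1)&(np.hypot(K[...,0]-.538,K[...,1]-.2253)>.035)
print("box",cv2.minAreaRect(K[g][:,:2].astype(np.float32)*1000))
E
```

```text
13.5 [0.459  0.2526 0.2425] -102.03344227532796 [ 0.33 -0.64 -1.23]
slot 693 [0.5388 0.2254 0.0644] ((539.5592651367188, 226.60784912109375), (32.29800796508789, 24.74555206298828), 23.56961441040039)
box ((538.546875, 245.25372314453125), (179.68405151367188, 139.35693359375), 88.45925903320312)
```

View pics/w3.png

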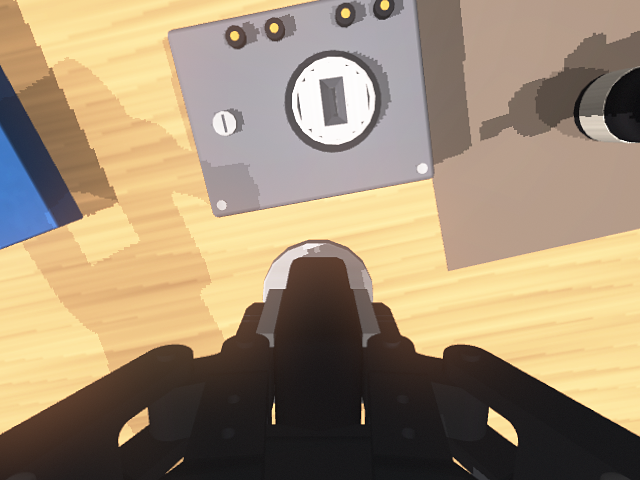

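```bash
python3 - <<'E'
from h import *
for n in("w2","w3"):
    s=load(n);g=cv2.cvtColor(s["p"],cv2.COLOR_RGB2GRAY)
    c=(309,111) if n=="w2" else (333,101)
    m=np.zeros_like(g);cv2.circle(m,c,33,255,-1)
    b=((g<185)&(m>0)).astype(np.uint8); b=cv2.morphologyEx(b,cv2.MORPH_OPEN,np.ones((5,5)))
    l,L,st,ce=cv2.connectedComponentsWithStats(b); i=1+st[1:,4].argmax()
    P=onplane(s,np.argwhere(L==i)[:,::-1],.071)[:,:2]*1000
    d=P-P.mean(0); w,v=np.linalg.eigh(d.T@d); print(n,len(P),P.mean(0),np.degrees(np.arctan2(v[1,1],v[0,1]))%180,cv2.minAreaRect(P.astype(np.float32)))
E
```

```text
w2 1172 [538.08263593 225.71385419] 86.87392854773469 ((538.19677734375, 225.34793090820312), (31.924516677856445, 16.736705780029297), 87.02040100097656)
w3 1087 [538.41266364 225.33872078] 175.51416058559536 ((538.2127685546875, 225.36871337890625), (16.4029598236084, 31.568893432617188), 85.72985076904297)
```

The slot now lies at -4.5°, against the box's long side at 88.4°. That is 92.9°, or 1.62 rad, so the selector is at its stop. Now the tool goes back to the stand.

>>> step_arm:
  motion:
    - [-10, 50, -19, -2, 0, 0, 255]
    - [-10, 105, -41, -4, 0, 0, 255]
    - [-10, 160, -62, -6, 0, 0, 255]
    - [-10, 215, -84, -8, 0, 0, 255]
    - [-10, 270, -105, -10, 0, 0, 255]
    - [-10, 325, -127, -12, 0, 0, 255]
    - [-10, 380, -148, -14, 0, 0, 255]
    - [-10, 430, -168, -16, 0, 0, 255]
    - [-10, 470, -184, -16, 0, 0, 255]
    - [-10, 485, -189, -16, 0, 0, 255]

```text
time_s: 14.75
eef_pos: [0.5433, -0.2649, 0.2506]
eef_rot: [-0.022, -0.706, -0.023, 0.707]
wrist_force: [-0.7, 1.4, -1.2]
opening: 0.248
```

>>> step_arm:
  motion:
    - [0, 0, 0, 0, 0, 0, 255]
    - [0, 0, 0, 0, 0, 0, 255]
    - [0, 0, 0, 0, 0, 0, 255]

```text
time_s: 15.12
eef_pos: [0.544, -0.2607, 0.2524]
eef_rot: [0.024, 0.707, 0.025, -0.707]
wrist_force: [0.2, 0.7, -1.5]
opening: 0.253
```

```bash
python3 - <<'E'
from h import *
o=ctrl.get_obs();T=pose(o);print(o["time_s"],T[:3,3].round(4),yaw(T),o["wrist_force"].round(2))
print(goto([.543,-.261,.088],-86))
shot("scene","s2"); im=load("s2")["p"][100:300,90:330]; cv2.imwrite("pics/s2c.png",cv2.resize(im,None,fx=3,fy=3)[:,:,::-1])
E
```

```text
15.125 [ 0.544  -0.2607  0.2524] -86.02579666580375 [ 0.23  0.67 -1.48]
(array([164.4,   0.3,   1. ]), array([-0.03, -0.  ,  0.02]))
```

View pics/s2c.png

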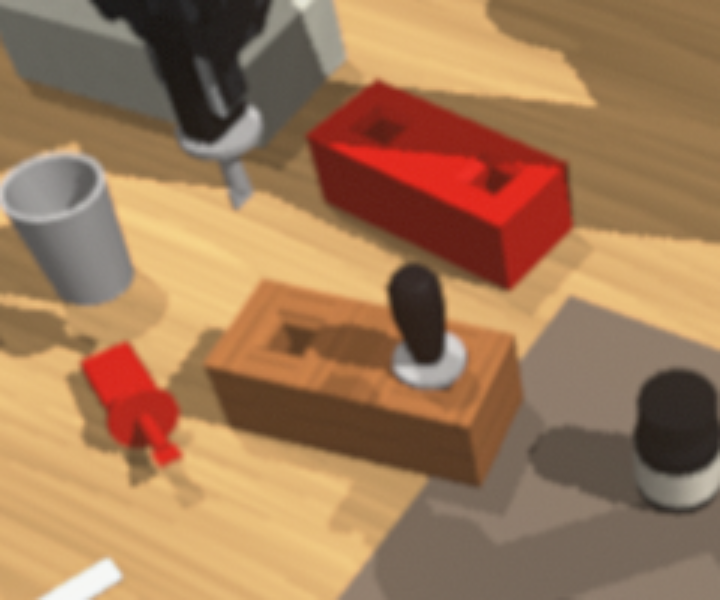

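The scene view shows the tool upright in the hand, and the empty well at crop (292,340) on the left of the stand. I lower slowly.

>>> step_arm:
  motion:
    - [50, 0, 1, 0, 0, 0, 255]
    - [95, 0, 1, 0, 0, 0, 255]
    - [112, 0, 1, 0, 0, 0, 255]
    - [120, 0, 1, 0, 0, 0, 255]
    - [128, 0, 1, 0, 0, 0, 255]
    - [136, 0, 1, 0, 0, 0, 255]
    - [144, 0, 1, 0, 0, 0, 255]
    - [152, 0, 1, 0, 0, 0, 255]
    - [158, 0, 1, 0, 0, 0, 255]
    - [158, 0, 1, 0, 0, 0, 255]

```text
time_s: 16.42
eef_pos: [0.5425, -0.262, 0.0935]
eef_rot: [-0.024, -0.706, -0.024, 0.707]
wrist_force: [0.6, -1.1, -1.8]
opening: 0.252
```

```bash
python3 - <<'E'
from h import *
o=ctrl.get_obs();T=pose(o);print(o["time_s"],T[:3,3].round(4),yaw(T),o["wrist_force"].round(2),o["torque"].round(3),o["opening"])
E
```

```text
16.425 [ 0.5425 -0.262   0.0935] -86.12157794850916 [ 0.58 -1.14 -1.8 ] [0.04  0.    0.027] 0.25228232446374466
```

>>> step_arm:
  motion:
    - [3, 0, 0, 0, 0, 0, 255]
    - [5, 0, 0, 0, 0, 0, 255]
    - [5, 0, 0, 0, 0, 0, 255]
    - [5, 0, 0, 0, 0, 0, 255]

```text
time_s: 16.92
eef_pos: [0.5429, -0.2622, 0.0894]
eef_rot: [0.024, 0.707, 0.024, -0.707]
wrist_force: [-0.0, 0.2, -1.8]
opening: 0.248
```

>>> step_arm:
  motion:
    - [5, 0, 0, 0, 0, 0, 150]
    - [5, 0, 0, 0, 0, 0, 100]
    - [5, 0, 0, 0, 0, 0, 0]
    - [5, 0, 0, 0, 0, 0, 0]
    - [5, 0, 0, 0, 0, 0, 0]
    - [5, 0, 0, 0, 0, 0, 0]
    - [5, 0, 0, 0, 0, 0, 0]
    - [5, 0, 0, 0, 0, 0, 0]

```text
time_s: 17.92
eef_pos: [0.5428, -0.2622, 0.0842]
eef_rot: [-0.024, -0.707, -0.024, 0.707]
wrist_force: [-0.2, 0.8, 0.6]
opening: 0.997
```

Released. Straight up and clear, then look.

>>> step_arm:
  motion:
    - [-40, 0, 0, 0, 0, 0, 0]
    - [-90, 0, 0, 0, 0, 0, 0]
    - [-140, 0, 0, 0, 0, 0, 0]
    - [-186, 0, 0, 0, 0, 0, 0]
    - [-186, 0, 0, 0, 0, 0, 0]
    - [-186, 0, 0, 0, 0, 0, 0]
    - [-186, 0, 0, 0, 0, 0, 0]

```text
time_s: 18.8
eef_pos: [0.5421, -0.2617, 0.2683]
eef_rot: [-0.023, -0.706, -0.025, 0.708]
wrist_force: [-0.7, -0.4, -0.7]
opening: 0.997
```

```bash
python3 - <<'E'
from h import *
shot("wrist","w4"); shot("scene","s3"); s=load("w4");K=cloud(s); o=ctrl.get_obs(); print(o["time_s"],o["eef_pos"],o["wrist_force"])
near=(abs(K[...,0]-.545)<.045)&(abs(K[...,1]+.26)<.035)
m=near&(K[...,2]>.13)&(K[...,2]<.2);P=K[m];print(m.sum(),np.median(P[:,2]),cv2.minAreaRect(P[:,:2].astype(np.float32)*1000))
im=np.zeros((600,800,3),np.uint8); im[:400,:400]=cv2.resize(load("s3")["p"][150:270,150:270],(400,400)); im[:360,400:]=cv2.resize(s["p"][130:310,180:380],(400,360)); cv2.imwrite("pics/fin.png",im[:400,:,::-1])
E
```

```text
18.9 [ 0.54224414 -0.26178321  0.26855261] [ 0.36462419  0.16814515 -0.6661854 ]
1751 0.14243163939920733 ((543.5587768554688, -262.29571533203125), (35.30860900878906, 21.622716903686523), 3.8757307529449463)
```

View pics/fin.png

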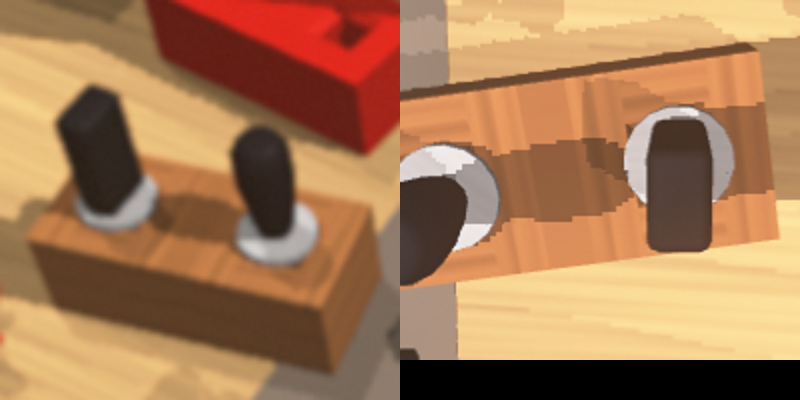

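The tool stands upright in its well with its collar on the stand. The handle's top is at 0.1424 m, the same as before the grasp (0.1422), and the hand is clear, so I hand in.

```bash
python3 -c "
from bench import ctrl
print(ctrl.hand_in())"
```

```text
the job is handed in; nothing more can be done
None
```

The job is done and handed in at about 19 s of the 58 s allowed. I took the flat screwdriver from the stand, seated its blade in the selector and turned the selector clockwise to its stop. The screwdriver then went back upright in its own well and was let go.

- **Selector:** the slot moved from about 87° to -4.5°, against the box's long side at 88.4°. That puts it at about 1.62 rad, its stop, and the turning torque rose there as expected. The gripper had to turn about 7° further than I predicted, which I put down to give in the grip. One early automatic fit of the slot angle was too noisy to use, so a cleaner fit replaced it.
- **Screwdriver:** the handle's top is at 0.1424 m, against 0.1422 m before the grasp. The last picture shows the collar on the stand and the tool upright.
- **Forces:** the wrist force was under about 6 N at every reading I took. At hand-in the gripper was open and about 0.12 m above the tool.

I checked the selector right after lifting the blade out, but not again at the end; nothing went near it afterwards.

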